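# Line up the mount board under the bench punch and hold the mallet ready

### The job

Slide the carrier board along the table (it has an upright grip bar) until the ringed spot on it is right under the tip of the bench punch, and leave it lying there. Then draw the wooden mallet out of its slanted holder, turn it so that the handle is level and one striking face of the head looks straight down, and hold it still, centred over the steel cap of the punch with about 6 cm of air between face and cap, ready to strike. Finish while still holding the mallet there in the gripper; do not touch the punch with it, and leave the tape roll, the jar and the brush where they are.

Things in the scene. Friction and masses are not known exactly. Their poses are not given: they have to be found in the camera images.
- board_spot (a point): Centre of the drawn ring (14 mm across, dark outline on white card, dot in the middle) on top of the carrier board. The board is a loose plywood plate 160 x 100 x 12 mm (0.3 kg) lying flat on the table, carrying a white card. The point is on the board's top face, 12 mm above the table. Site axes are the board's: x along its length from the grip bar to the ring (30 mm of board lie beyond the ring), y across, z up.
- board_grip (a point): Middle of the upright wooden grip bar fixed on the carrier board, 95 mm from the ring along the board's -x. The bar is 44 mm long (board x), 16 mm thick (board y) and rises from the board's top at 12 mm to 51 mm above the table; the point is 37 mm above the table. Axes are the board's.
- punch_tip (a point): Lower end of the fixed steel punch, 22 mm above the table, so the 12 mm board passes under it with 10 mm to spare. The grey stand does not move: an arm (underside 66 mm above the table, 30 mm wide) runs from a round boss (34 mm) about the punch along the point's +x to a column that begins 85 mm behind the punch (base plate from 85 mm). Site x points to the column, z up.
- punch_cap (a point): Centre of the top face of the steel striking cap (30 mm across) on the punch, straight above the tip, 125 mm above the table. Same axes as punch_tip.
- mallet_head (a point): Centre of the head of the small wooden mallet (about 0.17 kg, weight near the head). The head is a pale wooden block 40 mm (x) x 44 mm (y) x 80 mm (z); its two striking faces are at z = +40 and -40 mm. The dark wooden handle leaves the head along the point's -x and ends 132 mm from the head's centre; it is 22 mm wide (y) and 18 mm thick (z). Seated in its holder the handle slants up at 40 degrees above level, out of the holder's mouth.
- mallet_grip (a point): Point on the axis of the mallet's handle, 68 mm from the head's centre along -x, about half-way along the free handle; a good place to grip across the 22 mm width (y). Same axes as mallet_head. About 112 mm above the table when seated.
- holder: Fixed grey holder with a slanted rectangular pocket in which the mallet's head sits, with 6 to 10 mm of play in all across it; origin on the table below the seated head's centre (which is 68 mm up). Its pocket opens along (-cos 40, 0, sin 40 degrees) in its axes, the direction of the seated handle; the pocket is 44 mm deep, so the head is clear after about 50 mm of pull that way. Topmost edge about 125 mm above the table. z up.
- tape: Bystander: white tape roll lying flat, 68 mm across, 20 mm high; origin at its underside.
- jar: Bystander: closed jar, 52 mm across, 65 mm high; origin at its underside.
- brush_grip (a point): Bystander: a brush lying on the table; this point is on its handle.
Things that resemble listed ones, but are neither listed nor needed, are in the scene too. What is shaped like the part that bears board_spot but red is not meant.

How it is judged:
By the outcome, as a careful person would: the job done as asked, in the order asked, and still so for the second after the job is handed in, while the arm keeps its last pose, push and grip.
It also fails if it takes over 59 s, if anything falls off the work surface, if the arm or the gripper's body presses on something with over 40 N, if the wrist force passes 120 N, or if a joint passes its speed limit or range.

### The arm

A 6-joint arm with a two-finger parallel gripper is mounted at the origin on the work surface. World frame = base frame: x ahead of the robot, y to its left, z up, the work surface at z = 0. Lengths are in m, angles in degrees, forces in N, time in s.
With the tool pointing down it reaches from about 0.275 to 0.75 m from the base axis. Payload 10.2 kg.
Tool frame: the origin (TCP) lies midway between the tips of the shut fingers; the grasp point (between the pads) lies 19 mm behind it; z points along the fingers, y is the line along which they close (so a half turn about z gives the same grasp; the last joint's range is limited). The gripper opens to 85 mm and grips with 20 to 120 N. Pads are 22 mm wide; open, the fingers measure 114 mm over their backs; the gripper's body (76 mm by 85 mm) begins 54 mm behind the grasp point. The pads swing forward as they close: fully open they stand 13 mm farther back than shut.
Start: joints at [60.138, 17.928, 85.812, -0, 76.261, -12.8], TCP at [0.154, 0.502, 0.196] pointing down, gripper open.
Joint ranges: [-168.41, 168.41], [-55.51, 124.54], [10.69, 146.95], [-70.63, 250.63], [1, 178], [-165.06, 165.06]. Speed limits (degrees/s): [136.94, 136.94, 172.46, 180, 180, 180].

### API

Orientations are given as a 3x3 rotation matrix whose columns are the frame's x, y, z axes.
In Python, from cell import ctrl gives the robot as it stands.
- The arm moves only by the tool servo_tool, never from a script. Its argument "targets" is a list of rows, each an object of numbers: "dx", "dy", "dz": the shift along the tool's x, y, z in cm; "wx", "wy", "wz": the turn, a rotation vector about the tool's x, y, z in degrees; "grip": the opening, from -1 (shut) to 1 (fully open), so that 0 is half open. In form: [{"dx": .., "dy": .., "dz": .., "wx": .., "wy": .., "wz": .., "grip": ..}, ...]. A call has 1 to 20 rows; each row shifts and turns the commanded pose from where the row before left it, along the tool's axes as they then stand; what a row does not reach is not made up. A row lasts 1/10 s, in which the tool goes at most 50 mm and 8.59 degrees, less where a joint would pass 70% of its speed; a pose out of reach is approached as far as the arm can. A call with a gripper value outside its range is refused whole. The fingers move at their own pace and stop on an object; "force" is the grip in N (left out, the last holds). Time passes only in rows, so rows that do not move let the fingers close. It gives the time, the measured TCP pose, the force, the opening and the grip force at its end, in the units of the state.
- ctrl.get_state(): the state, without advancing time (a new reading comes with each control period).
- ctrl.read_camera(name): name is "side" or "top" or "wrist"; returns a dict with "image" (420x560x3 uint8, red, green, blue), "K" (3x3 intrinsics, pixels), "R" (3x3) and "t" (3): a world point X has camera coordinates R X + t; the wrist camera has in their place "T_tool_cam" (4x4, takes a point from camera to tool coordinates, whose origin is the TCP and whose axes are the flange's). Camera axes: x right, y down, z forward; pixel columns grow to the right and rows downward; lengths in m; the calibration is good to about 2 mm. A picture is of the moment at which its call begins: read the wrist's pose just before it. There is no depth.
- ctrl.sign_off(): hands the job in; it is judged then, once.
The state is a dict: "t": time; "q": joint angles; "qd": joint speeds; "joint_torque": joint torques, N m; "tool_pos": TCP position; "orientation": TCP orientation; "force": force on the tool from outside, world axes, zero at the start; "torque": the same for the moment, N m; "opening": finger opening in m; "gripper_force": force on a finger pad.
Only numpy, scipy, OpenCV 4.12 (cv2) and the standard library are available. Lean on these libraries where they do the work, as an engineer would, in place of code of your own. Each camera call takes 0.05 s, during which the arm holds its last target. There are 200 camera calls.

## Working session

There is one attempt and no reset: what is moved stays moved. The work goes in short steps, Python scripts to look and compute and a tool call to move; the robot and the scene stay as the last step left them, time stands still between calls to the robot, and variables do not carry over. Pictures are saved under pics/ and viewed, at most 10 in all, crops included, and the job is handed in when it is done.

Besides the shell and the picture viewer there is one more tool, called after "Emit:" as name(argument=value, ...) on one line, values as JSON. servo_tool: Moves the arm, as the interface text tells. Its arguments: {"type":"object","properties":{"targets":{"type":"array","items":{"type":"object","properties":{"dx":{"type":"number"},"dy":{"type":"number"},"dz":{"type":"number"},"wx":{"type":"number"},"wy":{"type":"number"},"wz":{"type":"number"},"grip":{"type":"number"}}}},"force":{"type":"number"}},"required":["targets"]}

```bash
mkdir -p pics; python3 - <<'E'
from cell import ctrl
import cv2,numpy as np,pickle
d={}
for n in("top","side"):
    c=ctrl.read_camera(n); d[n]=c
    cv2.imwrite(f"pics/{n}0.png",cv2.resize(c["image"][:,:,::-1],(800,600),interpolation=cv2.INTER_CUBIC))
    print(n,c["K"].tolist(),np.round(c["R"],3).tolist(),np.round(c["t"],3).tolist())
pickle.dump(d,open("c0.pkl","wb"))
s=ctrl.get_state();print(s)
E
```

```text
top [[426.6321215692832, 0.0, 278.2041615446195], [0.0, 426.6321215692832, 204.85420853940144], [0.0, 0.0, 1.0]] [[0.016, -0.999, -0.033], [-0.982, -0.009, -0.188], [0.188, 0.035, -0.982]] [0.084, 0.562, 0.91]
side [[483.4469896931758, 0.0, 275.0079652915775], [0.0, 483.4469896931758, 207.17311304533527], [0.0, 0.0, 1.0]] [[-0.942, -0.335, 0.018], [-0.219, 0.574, -0.789], [0.254, -0.747, -0.614]] [0.555, 0.176, 1.025]
{'t': 0.1, 'q': array([ 6.01367025e+01,  1.79555780e+01,  8.58474312e+01,  2.80455203e-04,
        7.62578948e+01, -1.27994652e+01]), 'qd': array([-0.01623559, -0.04098564, -0.16298046,  0.04526635, -0.11692602,
       -0.06328433]), 'joint_torque': array([ 1.71432817e-03, -4.12904048e+01, -2.60144949e+01, -3.09958223e-04,
        3.06666378e-03,  1.88273742e-05]), 'tool_pos': array([0.15393892, 0.50167393, 0.19521283]), 'orientation': array([[-9.55978030e-01,  2.93437764e-01, -5.33412607e-04],
       [ 2.93438151e-01,  9.55977618e-01, -9.19460576e-04],
       [ 2.40126057e-04, -1.03550772e-03, -9.99999435e-01]]), 'force': array([ 0.11185558,  1.1212347 , -0.32864884]), 'torque': array([-0.01851325,  0.00118443,  0.03960058]), 'gripper_force': 0.0, 'opening': 0.08525645518569094}
```

View pics/top0.png

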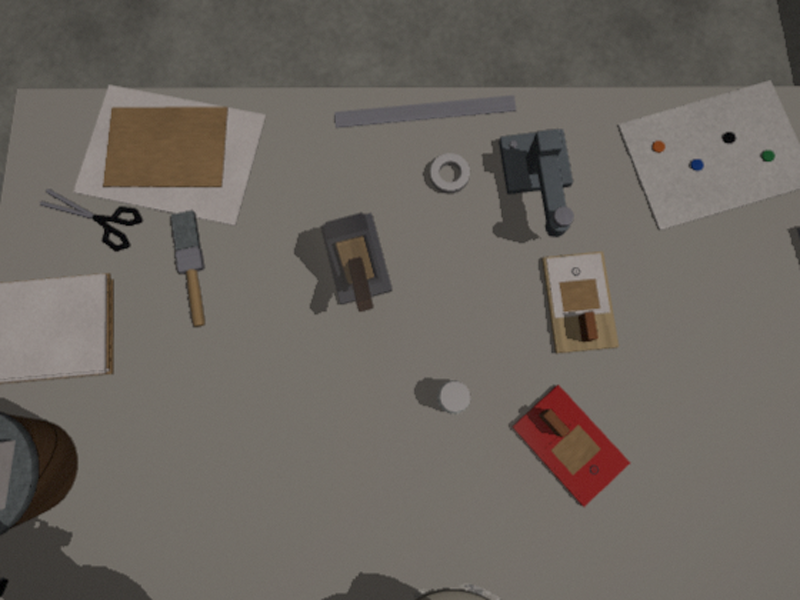

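View pics/side0.png

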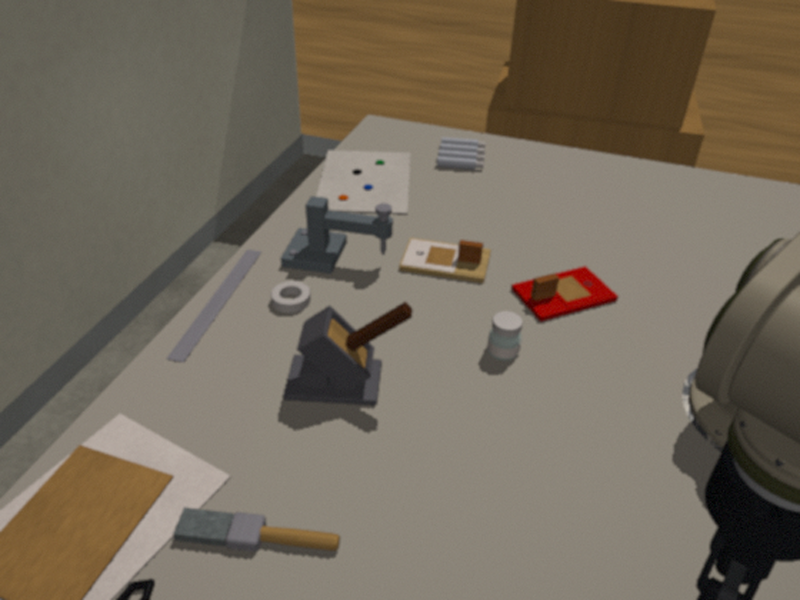

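The top view shows the ring at (576,271), the bar top at about (588,322), the cap at (562,216), and the mallet handle running from (357,262) to its end at (362,305). The side view shows the cap at (383,209), the tip at (383,252), the ring at (420,253) and the handle end at (406,311). All pixels are at 800x600 scale. The red board is a decoy.

```bash
cat > h.py <<'E'
import numpy as np,cv2,pickle
def ray(c,uv,T=None):
    d=np.linalg.inv(c["K"])@np.array([uv[0],uv[1],1.])
    R,t=np.array(c["R"]),np.array(c["t"])
    return -R.T@t,R.T@d
def onz(c,uv,z):
    o,d=ray(c,uv); return o+d*(z-o[2])/d[2]
def tri(a,ua,b,ub):
    o1,d1=ray(a,ua);o2,d2=ray(b,ub)
    A=np.stack([d1,-d2],1);s=np.linalg.lstsq(A,o2-o1,rcond=None)[0]
    p,q=o1+d1*s[0],o2+d2*s[1];return (p+q)/2,np.linalg.norm(p-q)
def wristcam(ctrl):
    s=ctrl.get_state();c=ctrl.read_camera("wrist")
    T=np.eye(4);T[:3,:3]=s["orientation"];T[:3,3]=s["tool_pos"]
    M=np.linalg.inv(T@np.array(c["T_tool_cam"]));c["R"]=M[:3,:3];c["t"]=M[:3,3]
    return s,c
E
python3 - <<'E'
from h import *
np.set_printoptions(precision=4,suppress=True)
d=pickle.load(open("c0.pkl","rb"));T,S=d["top"],d["side"];f=lambda u,v:((u+.5)*.7-.5,(v+.5)*.7-.5)
print("cap z",onz(T,f(562,215),.125),onz(S,f(383,209),.125),tri(T,f(562,215),S,f(383,209)))
print("tip S",onz(S,f(383,252),.022))
print("ring",onz(T,f(576,271),.012),onz(S,f(420,253),.012))
for p in[(544,257),(603,253),(617,346),(556,353)]:print("board corner",onz(T,f(*p),.012))
for p in[(579,315),(593,312),(597,333),(583,335)]:print("bar top?",onz(T,f(*p),.051))
print("column arm",onz(T,f(551,140),.08), "base corners",[onz(T,f(*p),.015)[:2] for p in[(501,136),(508,192),(571,185)]])
print("handle end",tri(T,f(362,304),S,f(406,311)), onz(T,f(362,303),.153))
print("holder base",[onz(T,f(*p),.02)[:2] for p in[(344,303),(391,290)]])
print("handle in",onz(T,f(356,262),.1), "tape",onz(T,f(450,173),.02),"jar",onz(T,f(455,397),.065))
# handle dark mask, midline
im=T["image"].astype(int); 
m=((im.sum(2)<170)&(im[:,:,0]>im[:,:,2]+8)).astype(np.uint8)
m[:175]=0;m[220:]=0;m[:,:235]=0;m[:,280:]=0
ys,xs=np.nonzero(m);print("mask",len(xs))
for y in range(178,220,4):
    x=xs[ys==y]
    if len(x):print(y,x.min(),x.max())
E
```

```text
cap z [ 0.668  -0.1545  0.125 ] [ 0.6648 -0.1524  0.125 ] (array([ 0.6671, -0.1549,  0.1236]), np.float64(0.0026150084886244138))
tip S [ 0.6693 -0.1671  0.022 ]
ring [ 0.6087 -0.2013  0.012 ] [ 0.6069 -0.2032  0.012 ]
board corner [ 0.6322 -0.1496  0.012 ]
board corner [ 0.6397 -0.2468  0.012 ]
board corner [ 0.4855 -0.2618  0.012 ]
board corner [ 0.473  -0.1641  0.012 ]
bar top? [ 0.5292 -0.193   0.051 ]
bar top? [ 0.5342 -0.2149  0.051 ]
bar top? [ 0.5012 -0.2195  0.051 ]
bar top? [ 0.4978 -0.1979  0.051 ]
column arm [ 0.8083 -0.1522  0.08  ] base corners [array([ 0.8459, -0.0816]), array([ 0.7443, -0.0918]), array([ 0.7572, -0.1979])]
handle end (array([0.5249, 0.1378, 0.1522]), np.float64(0.001970706399929804)) [0.5272 0.1379 0.153 ]
holder base [array([0.55  , 0.1802]), array([0.5724, 0.1033])]
handle in [0.5998 0.1538 0.1   ] tape [0.7761 0.0065 0.02  ] jar [0.3996 0.0015 0.065 ]
mask 391
182 244 253
186 239 254
190 244 255
194 242 255
198 244 256
202 248 257
206 249 258
210 249 259
214 251 260
```

Emit:
servo_tool(targets=[{"dx": -3.25, "dy": -3.38, "grip": 1}, {"dx": -3.25, "dy": -3.38}, {"dx": -3.25, "dy": -3.38}, {"dx": -3.25, "dy": -3.38}, {"dx": -3.25, "dy": -3.38}, {"dx": -3.25, "dy": -3.38}, {"dx": -3.25, "dy": -3.38}, {"dx": -3.25, "dy": -3.38}, {"dx": -3.25, "dy": -3.38}, {"dx": -3.25, "dy": -3.38}, {"dx": -3.25, "dy": -3.38}, {"dx": -3.25, "dy": -3.38}, {"dx": -3.25, "dy": -3.38}, {"dx": -3.25, "dy": -3.38}, {"dx": -3.25, "dy": -3.38}, {"dx": -3.25, "dy": -3.38}, {"dx": -3.25, "dy": -3.38}, {"wz": -7.5}, {"wz": -7.5}, {"wz": -7.5}])

```text
schema error: expected keys dx, dy, dz, wx, wy, wz, grip
```

```bash
python3 - <<'E'
from h import *; from cell import ctrl
s,c=wristcam(ctrl);pickle.dump((s,c),open("w1.pkl","wb"));print(s["t"],s["tool_pos"],s["orientation"].round(3),s["q"].round(1))
cv2.imwrite("pics/w1.png",c["image"][:,:,::-1])
E
```

```text
0.1 [0.15393892 0.50167393 0.19521283] [[-0.956  0.293 -0.001]
 [ 0.293  0.956 -0.001]
 [ 0.    -0.001 -1.   ]] [ 60.1  18.   85.8   0.   76.3 -12.8]
```

View pics/w1.png

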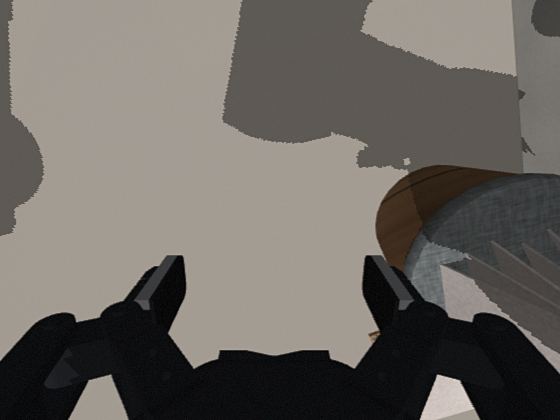

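The move was refused because every key must be given. This wrist picture is therefore from the start pose: bare table, with the fingers at the bottom, around rows 260-330.

Emit:
servo_tool(targets=[{"dx": -3.25, "dy": -3.38, "dz": 0, "wx": 0, "wy": 0, "wz": 0, "grip": 1}, {"dx": -3.25, "dy": -3.38, "dz": 0, "wx": 0, "wy": 0, "wz": 0, "grip": 1}, {"dx": -3.25, "dy": -3.38, "dz": 0, "wx": 0, "wy": 0, "wz": 0, "grip": 1}, {"dx": -3.25, "dy": -3.38, "dz": 0, "wx": 0, "wy": 0, "wz": 0, "grip": 1}, {"dx": -3.25, "dy": -3.38, "dz": 0, "wx": 0, "wy": 0, "wz": 0, "grip": 1}, {"dx": -3.25, "dy": -3.38, "dz": 0, "wx": 0, "wy": 0, "wz": 0, "grip": 1}, {"dx": -3.25, "dy": -3.38, "dz": 0, "wx": 0, "wy": 0, "wz": 0, "grip": 1}, {"dx": -3.25, "dy": -3.38, "dz": 0, "wx": 0, "wy": 0, "wz": 0, "grip": 1}, {"dx": -3.25, "dy": -3.38, "dz": 0, "wx": 0, "wy": 0, "wz": 0, "grip": 1}, {"dx": -3.25, "dy": -3.38, "dz": 0, "wx": 0, "wy": 0, "wz": 0, "grip": 1}, {"dx": -3.25, "dy": -3.38, "dz": 0, "wx": 0, "wy": 0, "wz": 0, "grip": 1}, {"dx": -3.25, "dy": -3.38, "dz": 0, "wx": 0, "wy": 0, "wz": 0, "grip": 1}, {"dx": -3.25, "dy": -3.38, "dz": 0, "wx": 0, "wy": 0, "wz": 0, "grip": 1}, {"dx": -3.25, "dy": -3.38, "dz": 0, "wx": 0, "wy": 0, "wz": 0, "grip": 1}, {"dx": -3.25, "dy": -3.38, "dz": 0, "wx": 0, "wy": 0, "wz": 0, "grip": 1}, {"dx": -3.25, "dy": -3.38, "dz": 0, "wx": 0, "wy": 0, "wz": 0, "grip": 1}, {"dx": -3.25, "dy": -3.38, "dz": 0, "wx": 0, "wy": 0, "wz": 0, "grip": 1}, {"dx": 0, "dy": 0, "dz": 0, "wx": 0, "wy": 0, "wz": -7.5, "grip": 1}, {"dx": 0, "dy": 0, "dz": 0, "wx": 0, "wy": 0, "wz": -7.5, "grip": 1}, {"dx": 0, "dy": 0, "dz": 0, "wx": 0, "wy": 0, "wz": -7.5, "grip": 1}])

```text
t: 2.15
tool_pos: [0.5135, -0.2098, 0.1951]
orientation: [[-0.995, -0.1, -0.001], [-0.1, 0.995, 0.001], [0.001, 0.001, -1.0]]
force: [-0.5, -0.5, 0.4]
opening: 0.0856
gripper_force: 0.0
```

```bash
python3 - <<'E'
from h import *; from cell import ctrl
s,c=wristcam(ctrl);pickle.dump((s,c),open("w2.pkl","wb"));print(s["t"],s["tool_pos"],s["orientation"].round(3),s["q"].round(1))
cv2.imwrite("pics/w2.png",c["image"][:,:,::-1])
E
```

```text
2.15 [ 0.51351524 -0.20975106  0.195144  ] [[-0.995 -0.1   -0.001]
 [-0.1    0.995  0.001]
 [ 0.001  0.001 -1.   ]] [ -34.3   21.8   80.6    0.    77.7 -130. ]
```

View pics/w2.png

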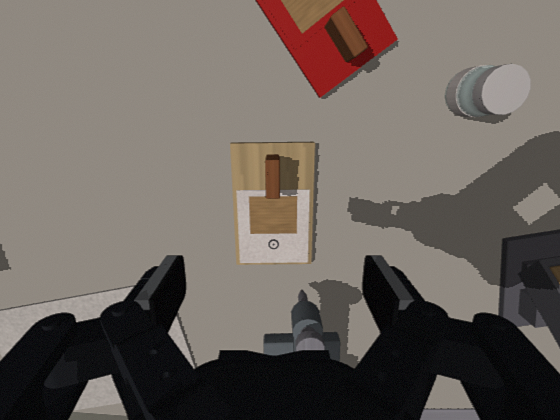

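The wrist view shows the ring at (273,244), the bar's top face around (272,160-198), and the punch tip at (303,292) above the table.

```bash
python3 - <<'E'
from h import *
np.set_printoptions(precision=4,suppress=True)
s,c=pickle.load(open("w2.pkl","rb"))
im=c["image"].astype(int)
# ring centre from dark pixels on card
g=im[228:262,258:290].mean(2);y,x=np.nonzero(g<g.max()*.62);print(len(x),g.max())
# keep component near centre
m=(g<g.max()*.62).astype(np.uint8);n,l,st,ce=cv2.connectedComponentsWithStats(m);print(st.tolist(),(ce+[258,228]).tolist())
# bar mask: dark red-brown
m=((im[:,:,0]>im[:,:,2]*1.9)&(im[:,:,0]<150)).astype(np.uint8);m[:,:255]=0;m[:,290:]=0;m[:145]=0;m[205:]=0
cv2.imwrite("pics/m.png",m*255)
for y in range(150,204,4):
    x=np.nonzero(m[y])[0]; print(y,x.min() if len(x) else 0,x.max() if len(x) else 0,im[y,265:282:4].tolist())
print("ring",onz(c,(273,244),.012),"tip",onz(c,(303,291.5),.022))
for p in[(231,143),(315,143),(312,263),(240,263)]:print(onz(c,p,.012))
print("bar far top",onz(c,(272,198),.012),"bar near top",onz(c,(272,154),.051))
E
```

```text
204 188.66666666666666
[[0, 5, 32, 29, 884], [0, 0, 32, 5, 160], [10, 11, 11, 10, 42], [15, 16, 2, 1, 2]] [[273.51244343891403, 247.17533936651583], [273.5, 230.0], [273.23809523809524, 243.45238095238096], [273.5, 244.0]]
150 0 0 [[155, 133, 97], [157, 133, 98], [144, 125, 91], [147, 125, 91], [152, 131, 95]]
154 275 275 [[157, 135, 99], [114, 91, 64], [105, 83, 59], [89, 67, 47], [154, 132, 97]]
158 266 279 [[113, 91, 65], [54, 35, 23], [49, 29, 17], [53, 31, 18], [86, 74, 55]]
162 265 279 [[115, 78, 51], [111, 71, 43], [119, 77, 49], [113, 69, 44], [85, 73, 53]]
166 265 279 [[124, 91, 63], [113, 72, 47], [117, 75, 49], [113, 70, 43], [84, 73, 53]]
170 265 279 [[123, 89, 62], [109, 67, 41], [117, 74, 48], [111, 71, 44], [84, 72, 52]]
174 265 279 [[118, 88, 61], [110, 68, 41], [115, 73, 45], [111, 69, 45], [85, 73, 55]]
178 266 279 [[124, 96, 67], [109, 69, 43], [116, 72, 46], [110, 69, 42], [84, 74, 55]]
182 266 279 [[122, 95, 67], [109, 69, 42], [117, 72, 46], [109, 69, 43], [83, 72, 52]]
186 266 279 [[119, 93, 65], [110, 70, 47], [115, 73, 45], [105, 66, 41], [85, 72, 53]]
190 267 279 [[137, 124, 116], [110, 69, 43], [116, 72, 46], [109, 69, 45], [101, 97, 95]]
194 267 278 [[144, 132, 125], [110, 70, 43], [116, 73, 46], [106, 67, 43], [192, 184, 180]]
198 255 289 [[136, 108, 72], [95, 65, 42], [100, 68, 45], [98, 66, 42], [130, 101, 66]]
202 269 287 [[134, 105, 71], [127, 101, 66], [129, 102, 68], [136, 106, 72], [141, 112, 77]]
ring [ 0.6082 -0.2003  0.012 ] tip [ 0.6685 -0.1543  0.022 ]
[ 0.4841 -0.262   0.012 ]
[ 0.4743 -0.1642  0.012 ]
[ 0.6306 -0.1462  0.012 ]
[ 0.64   -0.2411  0.012 ]
bar far top [ 0.5463 -0.2077  0.012 ] bar near top [ 0.4862 -0.2134  0.051 ]
```

Emit:
servo_tool(targets=[{"dx": 0, "dy": 0, "dz": 4, "wx": 0, "wy": 0, "wz": 0, "grip": 1}, {"dx": 0, "dy": 0, "dz": 4, "wx": 0, "wy": 0, "wz": 0, "grip": 1}, {"dx": 0, "dy": 0, "dz": 4, "wx": 0, "wy": 0, "wz": 0, "grip": 1}, {"dx": 0, "dy": 0, "dz": 3, "wx": 0, "wy": 0, "wz": 0, "grip": 1}, {"dx": 0, "dy": 0, "dz": 1.5, "wx": 0, "wy": 0, "wz": 0, "grip": 1}, {"dx": 0, "dy": 0, "dz": 0.9, "wx": 0, "wy": 0, "wz": 0, "grip": 1}, {"dx": 0, "dy": 0, "dz": 0, "wx": 0, "wy": 0, "wz": 0, "grip": -1}, {"dx": 0, "dy": 0, "dz": 0, "wx": 0, "wy": 0, "wz": 0, "grip": -1}, {"dx": 0, "dy": 0, "dz": 0, "wx": 0, "wy": 0, "wz": 0, "grip": -1}, {"dx": 0, "dy": 0, "dz": 0, "wx": 0, "wy": 0, "wz": 0, "grip": -1}, {"dx": 0, "dy": 0, "dz": 0, "wx": 0, "wy": 0, "wz": 0, "grip": -1}, {"dx": 0, "dy": 0, "dz": 0, "wx": 0, "wy": 0, "wz": 0, "grip": -1}, {"dx": 0, "dy": 0, "dz": 0, "wx": 0, "wy": 0, "wz": 0, "grip": -1}], force=40)

```text
t: 3.5
tool_pos: [0.5137, -0.2096, 0.0218]
orientation: [[-0.996, -0.095, 0.0], [-0.095, 0.996, -0.0], [-0.0, -0.0, -1.0]]
force: [-0.1, -0.3, 0.4]
opening: -0.0
gripper_force: 0.0
```

```bash
python3 - <<'E'
from h import *; from cell import ctrl
s,c=wristcam(ctrl);print(s["t"],s["tool_pos"],s["opening"],s["gripper_force"],s["force"])
cv2.imwrite("pics/w3.png",c["image"][:,:,::-1])
t=ctrl.read_camera("top");cv2.imwrite("pics/t3.png",t["image"][:,:,::-1])
E
```

```text
3.5 [ 0.51368724 -0.20955189  0.02182101] -1.8024339028341176e-05 0.0 [-0.0949602  -0.30016185  0.41144154]
```

View pics/w3.png

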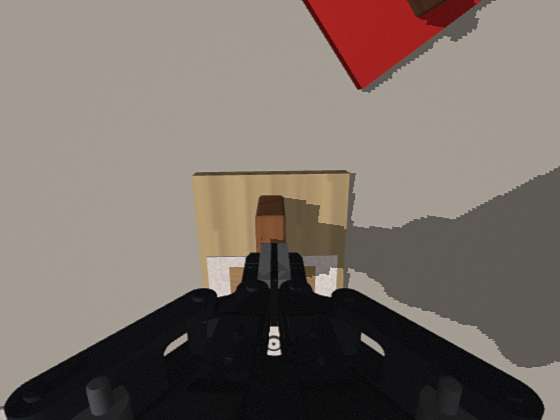

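Here the shut fingers end around (272,245) and the bar shows at (257-287,195-243). The ring is at (273,344). I'll check the geometry by projection.

```bash
python3 - <<'E'
from h import *; from cell import ctrl
np.set_printoptions(precision=4,suppress=True)
s,c=wristcam(ctrl)
P=lambda X:((lambda v:(v/v[2])[:2])(c["K"]@(c["R"]@np.array(X)+c["t"])))
print("cam",-c["R"].T@c["t"],"\nT",c["T_tool_cam"])
print("tcp px",P(s["tool_pos"]),"ring",onz(c,(273,344),.012))
for uv in[(193,174),(350,171)]:print("corner",onz(c,uv,.012))
for uv in[(259,196),(284,196),(257,214),(286,214),(258,243)]:print("bar",onz(c,uv,.012),onz(c,uv,.051))
E
```

```text
cam [ 0.4371 -0.216   0.1987] 
T [[-0.0004 -0.9541 -0.2994  0.0768]
 [ 1.     -0.0004 -0.0001  0.0008]
 [ 0.     -0.2994  0.9541 -0.177 ]
 [ 0.      0.      0.      1.    ]]
tcp px [272.481  232.7284] ring [ 0.6085 -0.2003  0.012 ]
corner [ 0.4829 -0.2624  0.012 ]
corner [ 0.4718 -0.1649  0.012 ]
bar [ 0.4933 -0.2201  0.012 ] [ 0.4816 -0.2193  0.051 ]
bar [ 0.4918 -0.2042  0.012 ] [ 0.4804 -0.2067  0.051 ]
bar [ 0.5057 -0.2205  0.012 ] [ 0.4913 -0.2195  0.051 ]
bar [ 0.5039 -0.2016  0.012 ] [ 0.4899 -0.2046  0.051 ]
bar [ 0.5263 -0.2182  0.012 ] [ 0.5076 -0.2177  0.051 ]
```

```bash
python3 - <<'E'
import cv2,numpy as np
from cell import ctrl
s=ctrl.read_camera("side");cv2.imwrite("pics/s3.png",s["image"][:,:,::-1])
w=cv2.imread("pics/w3.png")[180:360,190:350];t=cv2.imread("pics/t3.png")[140:290,340:460];d=s["image"][100:220,250:370,::-1]
r=lambda a:cv2.resize(a,(266,330) if a is not d else (266,266),interpolation=cv2.INTER_CUBIC)
o=np.zeros((330,798,3),np.uint8)
for i,a in enumerate((w,t,d)):
    b=r(a);o[:b.shape[0],266*i:266*i+266]=b
cv2.imwrite("pics/crop3.png",o)
E
```

```text
(no output)
```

View pics/crop3.png

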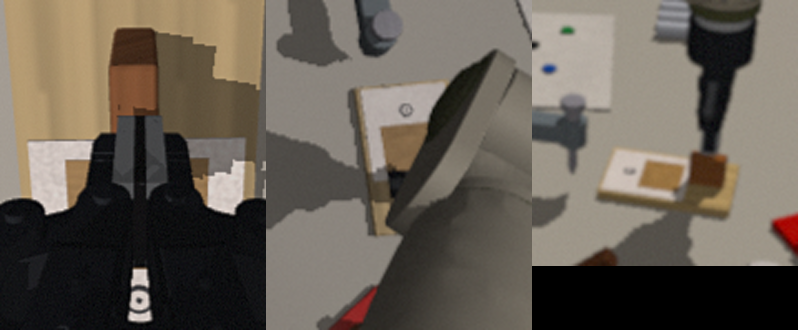

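The fingers appear to have closed above the bar, because their visible tips sit near the bar's top. I'll measure the true tip position in the tool frame from the open-finger picture, where the gap is known to be 85 mm.

```bash
python3 - <<'E'
from h import *
np.set_printoptions(precision=4,suppress=True)
s,c=pickle.load(open("w2.pkl","rb"));T=np.array(c["T_tool_cam"]);K=c["K"];print(K)
# open: inner edges of tips, opening known -> depth
for row,l,r in[(257,184,365),(257,167,370)]:
    z=s["opening"]*K[0,0]/(r-l)
    p=np.linalg.inv(K)@[(l+r)/2,row,1]*z
    print("open tip in tool",T@np.r_[p,1])
# shut: seam tip at (272,244): for tool x = 0 / +-0.011
d=T[:3,:3]@np.linalg.inv(K)@[272,244,1]
for x in(-.011,0,.011):
    k=(x-T[0,3])/d[0];print("shut",x,T[:3,3]+k*d)
E
```

```text
[[304.4679   0.     273.7407]
 [  0.     304.4679 200.5237]
 [  0.       0.       1.    ]]
open tip in tool [ 0.0082  0.0012 -0.0476  1.    ]
open tip in tool [ 0.0157 -0.0014 -0.0617  1.    ]
shut -0.011 [-0.011  -0.0004  0.0067]
shut 0 [ 0.     -0.0002 -0.0163]
shut 0.011 [ 0.011  -0.0001 -0.0393]
```

The tips sit about 37 mm behind the reported TCP, which agrees with the fingers shutting freely above the 51 mm bar. I'll open and go down carefully, watching the force.

Emit:
servo_tool(targets=[{"dx": 0, "dy": 0, "dz": 0, "wx": 0, "wy": 0, "wz": 0, "grip": 1}, {"dx": 0, "dy": 0, "dz": 0, "wx": 0, "wy": 0, "wz": 0, "grip": 1}, {"dx": 0, "dy": 0, "dz": 0, "wx": 0, "wy": 0, "wz": 0, "grip": 1}, {"dx": 0, "dy": 0, "dz": 0, "wx": 0, "wy": 0, "wz": 0, "grip": 1}, {"dx": 0, "dy": 0, "dz": 0, "wx": 0, "wy": 0, "wz": 0, "grip": 1}, {"dx": 0, "dy": 0, "dz": 1, "wx": 0, "wy": 0, "wz": 0, "grip": 1}, {"dx": 0, "dy": 0, "dz": 1, "wx": 0, "wy": 0, "wz": 0, "grip": 1}, {"dx": 0, "dy": 0, "dz": 0.4, "wx": 0, "wy": 0, "wz": 0, "grip": 1}])

```text
t: 4.5
tool_pos: [0.5129, -0.2091, -0.004]
orientation: [[-0.996, -0.095, -0.002], [-0.095, 0.996, 0.001], [0.002, 0.002, -1.0]]
force: [-0.1, -0.2, 0.5]
opening: 0.0855
gripper_force: 0.0
```

Emit:
servo_tool(targets=[{"dx": 0, "dy": 0, "dz": 0.5, "wx": 0, "wy": 0, "wz": 0, "grip": 1}, {"dx": 0, "dy": 0, "dz": 0.4, "wx": 0, "wy": 0, "wz": 0, "grip": 1}, {"dx": 0, "dy": 0, "dz": 0, "wx": 0, "wy": 0, "wz": 0, "grip": -1}, {"dx": 0, "dy": 0, "dz": 0, "wx": 0, "wy": 0, "wz": 0, "grip": -1}, {"dx": 0, "dy": 0, "dz": 0, "wx": 0, "wy": 0, "wz": 0, "grip": -1}, {"dx": 0, "dy": 0, "dz": 0, "wx": 0, "wy": 0, "wz": 0, "grip": -1}, {"dx": 0, "dy": 0, "dz": 0, "wx": 0, "wy": 0, "wz": 0, "grip": -1}, {"dx": 0, "dy": 0, "dz": 0, "wx": 0, "wy": 0, "wz": 0, "grip": -1}], force=40)

```text
t: 5.3
tool_pos: [0.5138, -0.2097, -0.011]
orientation: [[-0.996, -0.095, 0.001], [-0.095, 0.996, -0.0], [-0.0, -0.001, -1.0]]
force: [-1.3, -0.4, 2.5]
opening: 0.015
gripper_force: 40.3
```

Emit:
servo_tool(targets=[{"dx": -0.6, "dy": 0.4, "dz": 0, "wx": 0, "wy": 0, "wz": 0, "grip": -1}, {"dx": -1.2, "dy": 0.7, "dz": 0, "wx": 0, "wy": 0, "wz": 0, "grip": -1}, {"dx": -1.2, "dy": 0.7, "dz": 0, "wx": 0, "wy": 0, "wz": 0, "grip": -1}, {"dx": -1.2, "dy": 0.7, "dz": 0, "wx": 0, "wy": 0, "wz": 0, "grip": -1}, {"dx": -1.2, "dy": 0.7, "dz": 0, "wx": 0, "wy": 0, "wz": 0, "grip": -1}, {"dx": -0.7, "dy": 0.5, "dz": 0, "wx": 0, "wy": 0, "wz": 0, "grip": -1}, {"dx": -0.4, "dy": 0.3, "dz": 0, "wx": 0, "wy": 0, "wz": 0, "grip": -1}, {"dx": 0, "dy": 0, "dz": 0, "wx": 0, "wy": 0, "wz": 0, "grip": -1}, {"dx": 0, "dy": 0, "dz": 0, "wx": 0, "wy": 0, "wz": 0, "grip": -1}])

```text
t: 6.2
tool_pos: [0.5759, -0.1627, -0.0109]
orientation: [[-0.995, -0.095, 0.002], [-0.095, 0.995, 0.0], [-0.002, -0.0, -1.0]]
force: [3.6, 2.4, 4.3]
opening: 0.0153
gripper_force: 40.6
```

```bash
python3 - <<'E'
from h import *; from cell import ctrl
s,c=wristcam(ctrl);t=ctrl.read_camera("top");d=ctrl.read_camera("side");pickle.dump((s,c,t,d),open("w4.pkl","wb"))
print(s["t"],s["tool_pos"],s["opening"],s["force"])
r=lambda a:cv2.resize(a[:,:,::-1],(400,300),interpolation=cv2.INTER_CUBIC)
o=np.vstack([np.hstack([r(c["image"][240:420,180:420]),r(t["image"][110:230,340:500])]),np.hstack([r(d["image"][130:220,240:360]),r(c["image"])])])
cv2.imwrite("pics/q4.png",o)
E
```

```text
6.2 [ 0.57587317 -0.16269166 -0.01094758] 0.015287103903275222 [3.61360735 2.38539376 4.25456691]
```

View pics/q4.png

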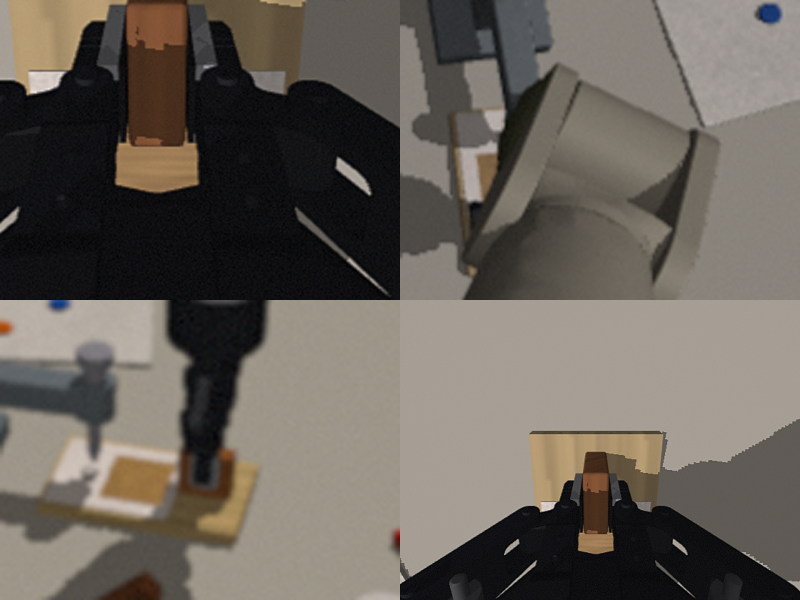

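The bar is held, the board lies under the punch, and the tip is at about (97,458) in the side crop. By dead reckoning the ring is about 2 mm too far. I'll correct that, release, rise and check from above.

Emit:
servo_tool(targets=[{"dx": 0.2, "dy": -0.1, "dz": 0, "wx": 0, "wy": 0, "wz": 0, "grip": -1}, {"dx": 0, "dy": 0, "dz": 0, "wx": 0, "wy": 0, "wz": 0, "grip": -1}, {"dx": 0, "dy": 0, "dz": 0, "wx": 0, "wy": 0, "wz": 0, "grip": 1}, {"dx": 0, "dy": 0, "dz": 0, "wx": 0, "wy": 0, "wz": 0, "grip": 1}, {"dx": 0, "dy": 0, "dz": 0, "wx": 0, "wy": 0, "wz": 0, "grip": 1}, {"dx": 0, "dy": 0, "dz": 0, "wx": 0, "wy": 0, "wz": 0, "grip": 1}, {"dx": 0, "dy": 0, "dz": -1, "wx": 0, "wy": 0, "wz": 0, "grip": 1}, {"dx": 0, "dy": 0, "dz": -3, "wx": 0, "wy": 0, "wz": 0, "grip": 1}, {"dx": 0, "dy": 0, "dz": -4, "wx": 0, "wy": 0, "wz": 0, "grip": 1}, {"dx": 1, "dy": 0, "dz": -4, "wx": 0, "wy": 0, "wz": 0, "grip": 1}, {"dx": 3, "dy": 0, "dz": -4, "wx": 0, "wy": 0, "wz": 0, "grip": 1}, {"dx": 3, "dy": 0, "dz": -2, "wx": 0, "wy": 0, "wz": 0, "grip": 1}, {"dx": 1, "dy": 0, "dz": 0, "wx": 0, "wy": 0, "wz": 0, "grip": 1}, {"dx": 0, "dy": 0, "dz": 0, "wx": 0, "wy": 0, "wz": 0, "grip": 1}])

```text
t: 7.75
tool_pos: [0.4924, -0.1724, 0.1692]
orientation: [[-0.996, -0.094, 0.001], [-0.094, 0.996, -0.0], [-0.001, -0.0, -1.0]]
force: [-0.0, -0.6, -0.5]
opening: 0.0855
gripper_force: 0.0
```

```bash
python3 - <<'E'
from h import *; from cell import ctrl
s,c=wristcam(ctrl);t=ctrl.read_camera("top");pickle.dump((s,c,t),open("w5.pkl","wb"))
print(s["t"],s["tool_pos"],s["force"])
P=lambda X:((lambda v:(v/v[2])[:2])(c["K"]@(c["R"]@np.array(X)+c["t"])))
p=P([.668,-.1545,.018]);print(p);x,y=map(int,p)
o=cv2.resize(c["image"][y-40:y+40,x-50:x+50,::-1],(750,600),interpolation=cv2.INTER_CUBIC)
print("crop origin",x-50,y-40,"x7.5");cv2.imwrite("pics/w5.png",o)
E
```

```text
7.75 [ 0.49239777 -0.17242804  0.16922264] [-0.00100416 -0.59651416 -0.49902291]
[274.30753926 312.67011883]
crop origin 224 272 x7.5
```

View pics/w5.png

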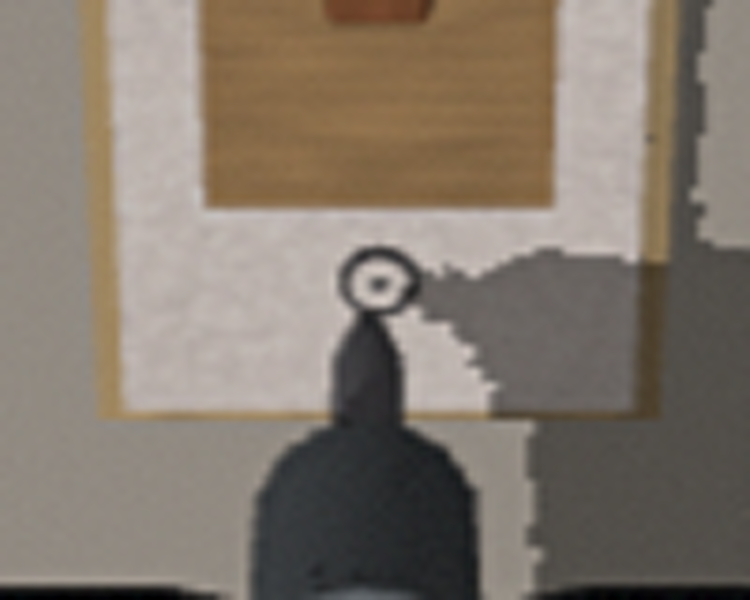

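In this crop (x7.5, origin 224,272) the ring centre is at (380,282) and the punch tip's apex at (369,314).

```bash
python3 - <<'E'
from h import *
np.set_printoptions(precision=4,suppress=True)
s,c,t=pickle.load(open("w5.pkl","rb"))
g=lambda u,v:(224+(u+.5)/7.5-.5,272+(v+.5)/7.5-.5)
r=onz(c,g(380,282),.012);p=onz(c,g(369,314),.022);print(r,p,(p-r)*1000)
# tip apex: its visible end is the near rim; a few mm variants
print(onz(c,g(369,310),.022),onz(c,g(369,320),.022))
P=lambda X:((lambda v:(v/v[2])[:2])(c["K"]@(c["R"]@np.array(X)+c["t"])))
print((P(r+[0,0,.010])-[224,272])*7.5)
E
```

```text
[ 0.6673 -0.1547  0.012 ] [ 0.6662 -0.1566  0.022 ] [-1.0168 -1.9677 10.    ]
[ 0.6655 -0.1567  0.022 ] [ 0.6674 -0.1565  0.022 ]
[376.813  316.7317]
```

The tip is 2 mm to the board's -y side of the ring, with x fine. There is time for a small re-grip and nudge.

Emit:
servo_tool(targets=[{"dx": -4, "dy": 0, "dz": 0, "wx": 0, "wy": 0, "wz": 0, "grip": 1}, {"dx": -4, "dy": 0, "dz": 3, "wx": 0, "wy": 0, "wz": 0, "grip": 1}, {"dx": 0, "dy": 0, "dz": 4, "wx": 0, "wy": 0, "wz": 0, "grip": 1}, {"dx": 0, "dy": 0, "dz": 4, "wx": 0, "wy": 0, "wz": 0, "grip": 1}, {"dx": 0, "dy": 0, "dz": 4, "wx": 0, "wy": 0, "wz": 0, "grip": 1}, {"dx": 0, "dy": 0, "dz": 2, "wx": 0, "wy": 0, "wz": 0, "grip": 1}, {"dx": 0, "dy": 0, "dz": 1, "wx": 0, "wy": 0, "wz": 0, "grip": 1}, {"dx": 0, "dy": 0, "dz": 0, "wx": 0, "wy": 0, "wz": 0, "grip": -1}, {"dx": 0, "dy": 0, "dz": 0, "wx": 0, "wy": 0, "wz": 0, "grip": -1}, {"dx": 0, "dy": 0, "dz": 0, "wx": 0, "wy": 0, "wz": 0, "grip": -1}, {"dx": 0, "dy": 0, "dz": 0, "wx": 0, "wy": 0, "wz": 0, "grip": -1}, {"dx": 0, "dy": 0, "dz": 0, "wx": 0, "wy": 0, "wz": 0, "grip": -1}, {"dx": 0, "dy": -0.2, "dz": 0, "wx": 0, "wy": 0, "wz": 0, "grip": -1}, {"dx": 0, "dy": 0, "dz": 0, "wx": 0, "wy": 0, "wz": 0, "grip": -1}, {"dx": 0, "dy": 0, "dz": 0, "wx": 0, "wy": 0, "wz": 0, "grip": -1}])

```text
t: 9.35
tool_pos: [0.5733, -0.1665, -0.0104]
orientation: [[-0.995, -0.095, 0.001], [-0.095, 0.995, -0.0], [-0.001, -0.0, -1.0]]
force: [-1.2, 2.7, 5.0]
opening: 0.0151
gripper_force: 41.0
```

Emit:
servo_tool(targets=[{"dx": 0, "dy": 0, "dz": 0, "wx": 0, "wy": 0, "wz": 0, "grip": 1}, {"dx": 0, "dy": 0, "dz": 0, "wx": 0, "wy": 0, "wz": 0, "grip": 1}, {"dx": 0, "dy": 0, "dz": 0, "wx": 0, "wy": 0, "wz": 0, "grip": 1}, {"dx": 0, "dy": 0, "dz": 0, "wx": 0, "wy": 0, "wz": 0, "grip": 1}, {"dx": 0, "dy": 0, "dz": -1, "wx": 0, "wy": 0, "wz": 0, "grip": 1}, {"dx": 0, "dy": 0, "dz": -3, "wx": 0, "wy": 0, "wz": 0, "grip": 1}, {"dx": 0, "dy": 0, "dz": -4, "wx": 0, "wy": 0, "wz": 0, "grip": 1}, {"dx": 1, "dy": 0, "dz": -4, "wx": 0, "wy": 0, "wz": 0, "grip": 1}, {"dx": 3, "dy": 0, "dz": -4, "wx": 0, "wy": 0, "wz": 0, "grip": 1}, {"dx": 3, "dy": 0, "dz": -2, "wx": 0, "wy": 0, "wz": 0, "grip": 1}, {"dx": 1, "dy": 0, "dz": 0, "wx": 0, "wy": 0, "wz": 0, "grip": 1}, {"dx": 0, "dy": 0, "dz": 0, "wx": 0, "wy": 0, "wz": 0, "grip": 1}])

```text
t: 10.55
tool_pos: [0.4926, -0.1744, 0.1692]
orientation: [[-0.996, -0.094, 0.001], [-0.094, 0.996, -0.0], [-0.001, -0.0, -1.0]]
force: [0.5, -0.7, -0.2]
opening: 0.085
gripper_force: 0.0
```

```bash
python3 - <<'E'
from h import *; from cell import ctrl
np.set_printoptions(precision=4,suppress=True)
s,c=wristcam(ctrl);s0,c0,_=pickle.load(open("w5.pkl","rb"));pickle.dump((s,c),open("w6.pkl","wb"))
print(s["t"],s["tool_pos"],s["q"].round(1))
def ring(c,z=.012):  # dark ring on white card, searched about (274,309)
    g=c["image"][300:318,262:290].mean(2).astype(np.float32)
    r=cv2.resize(g,None,fx=8,fy=8,interpolation=cv2.INTER_CUBIC)
    m=(r<105).astype(np.uint8);n,l,st,ce=cv2.connectedComponentsWithStats(m)
    return [(st[i,4],(np.array([st[i,0]+st[i,2]/2-.5,st[i,1]+st[i,3]/2-.5])+.5)/8-.5+[262,300],st[i,2:4]/8) for i in range(1,n) if st[i,4]>60]
for cc in(c0,c):print(ring(cc))
cv2.imwrite("pics/w6.png",cv2.resize(c["image"][272:352,224:324,::-1],(750,600),interpolation=cv2.INTER_CUBIC))
E
```

```text
10.55 [ 0.4926 -0.1744  0.1692] [ -32.4   18.8   88.6    0.    72.5 -127.7]
[(np.int32(7915), array([279.25, 311.  ]), array([20.5, 13. ])), (np.int32(116), array([274.125 , 309.4375]), array([1.75 , 1.375]))]
[(np.int32(7259), array([279.25, 311.  ]), array([20.5, 13. ])), (np.int32(96), array([274.25  , 309.4375]), array([1.5  , 1.375]))]
```

The ring's dot stays at the same pixel while the tool moved exactly 2 mm, so the board moved as commanded and the spot is under the tip. Next, the mallet.

Emit:
servo_tool(targets=[{"dx": -0.5, "dy": 4.3, "dz": -0.6, "wx": 0, "wy": 0, "wz": 0, "grip": 1}, {"dx": -0.5, "dy": 4.3, "dz": -0.6, "wx": 0, "wy": 0, "wz": 0, "grip": 1}, {"dx": -0.5, "dy": 4.3, "dz": -0.6, "wx": 0, "wy": 0, "wz": 0, "grip": 1}, {"dx": -0.5, "dy": 4.3, "dz": -0.6, "wx": 0, "wy": 0, "wz": 0, "grip": 1}, {"dx": -0.5, "dy": 4.3, "dz": -0.6, "wx": 0, "wy": 0, "wz": 0, "grip": 1}, {"dx": -0.5, "dy": 4.3, "dz": -0.1, "wx": 0, "wy": 0, "wz": -4.5, "grip": 1}, {"dx": -0.5, "dy": 4.3, "dz": 0, "wx": 0, "wy": 0, "wz": -4.5, "grip": 1}, {"dx": 0, "dy": 0, "dz": 0, "wx": 0, "wy": 0, "wz": 0, "grip": 1}])

```text
t: 11.4
tool_pos: [0.4957, 0.1333, 0.1984]
orientation: [[-0.966, -0.257, -0.002], [-0.257, 0.966, 0.001], [0.002, 0.002, -1.0]]
force: [-0.2, -0.6, 0.2]
opening: 0.0853
gripper_force: 0.0
```

```bash
python3 - <<'E'
from h import *; from cell import ctrl
s,c=wristcam(ctrl);pickle.dump((s,c),open("w7.pkl","wb"));print(s["t"],s["tool_pos"],s["orientation"].round(3).tolist(),s["q"].round(1))
a=c["image"][150:345,140:400,::-1]
cv2.imwrite("pics/w7.png",cv2.resize(a,None,fx=3,fy=3,interpolation=cv2.INTER_CUBIC))
E
```

```text
11.4 [0.49567847 0.13331547 0.19843246] [[-0.966, -0.257, -0.002], [-0.257, 0.966, 0.001], [0.002, 0.002, -1.0]] [ 1.90e+00  1.64e+01  8.75e+01  1.00e-01  7.63e+01 -1.03e+02]
```

View pics/w7.png

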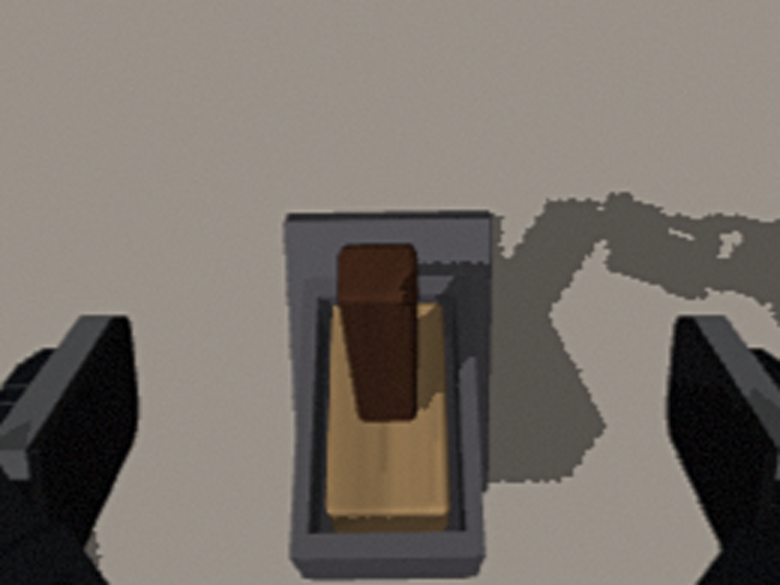

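In the crop (x3, origin 140,150) the handle's end face is centred at (376.5,273), its upper edge runs (338-415,302), and the handle root meets the head at cols 357-417, row 418.

```bash
python3 - <<'E'
from h import *
np.set_printoptions(precision=4,suppress=True)
s,c=pickle.load(open("w7.pkl","rb"))
g=lambda u,v:(140+(u+.5)/3-.5,150+(v+.5)/3-.5)
e=onz(c,g(376.5,273),.1528);u=onz(c,g(376.5,302),.1597);r=onz(c,g(387,418),.0878)
print(e,u,r); d=r[:2]-e[:2];print("len",np.linalg.norm(d),"exp .0916 yaw",np.degrees(np.arctan2(d[1],d[0])))
d=r[:2]-u[:2];print("from upper edge: len",np.linalg.norm(d),"exp .0858 yaw",np.degrees(np.arctan2(d[1],d[0])))
# holder pocket outer walls direction, front top edge vs
a=onz(c,g(293,548),.1),onz(c,g(484,548),.1);w=a[1]-a[0];print("holder rim yaw",np.degrees(np.arctan2(w[1],w[0]))-90+180)
y=np.arctan2(d[1],d[0]);h=np.array([np.cos(y),np.sin(y)])
for nm,q in(("e",e[:2]+h*.064*np.cos(np.radians(40))),("r",r[:2]-h*(.068*np.cos(np.radians(40))-.0095))):print("grip from",nm,q)
E
```

```text
[0.523  0.1344 0.1528] [0.5279 0.1358 0.1597] [0.6073 0.1582 0.0878]
len 0.08756109415148795 exp .0916 yaw 15.792845598551605
from upper edge: len 0.08248946896653761 exp .0858 yaw 15.758117611386083
holder rim yaw 194.7852318172396
grip from e [0.5702 0.1477]
grip from r [0.5663 0.1467]
```

Emit:
servo_tool(targets=[{"dx": -3.7, "dy": -0.2, "dz": 0, "wx": 0, "wy": 0, "wz": 0, "grip": 1}, {"dx": -3.8, "dy": -0.2, "dz": 1, "wx": 0, "wy": 0, "wz": -0.5, "grip": 1}, {"dx": 0, "dy": 0, "dz": 3, "wx": 0, "wy": 0, "wz": 0, "grip": 1}, {"dx": 0, "dy": 0, "dz": 3, "wx": 0, "wy": 0, "wz": 0, "grip": 1}, {"dx": 0, "dy": 0, "dz": 3, "wx": 0, "wy": 0, "wz": 0, "grip": 1}, {"dx": 0, "dy": 0, "dz": 2, "wx": 0, "wy": 0, "wz": 0, "grip": 1}, {"dx": 0, "dy": 0, "dz": 1.5, "wx": 0, "wy": 0, "wz": 0, "grip": 1}, {"dx": 0, "dy": 0, "dz": 0.7, "wx": 0, "wy": 0, "wz": 0, "grip": 1}, {"dx": 0, "dy": 0, "dz": 0, "wx": 0, "wy": 0, "wz": 0, "grip": 1}])

```text
t: 12.35
tool_pos: [0.5695, 0.1429, 0.0564]
orientation: [[-0.966, -0.257, -0.002], [-0.257, 0.966, -0.0], [0.002, 0.0, -1.0]]
force: [0.5, -0.0, 0.5]
opening: 0.0853
gripper_force: 0.0
```

Emit:
servo_tool(targets=[{"dx": 0, "dy": 0, "dz": 0, "wx": 0, "wy": 0, "wz": 0, "grip": -1}, {"dx": 0, "dy": 0, "dz": 0, "wx": 0, "wy": 0, "wz": 0, "grip": -1}, {"dx": 0, "dy": 0, "dz": 0, "wx": 0, "wy": 0, "wz": 0, "grip": -1}, {"dx": 0, "dy": 0, "dz": 0, "wx": 0, "wy": 0, "wz": 0, "grip": -1}, {"dx": 0, "dy": 0, "dz": 0, "wx": 0, "wy": 0, "wz": 0, "grip": -1}, {"dx": 0, "dy": 0, "dz": 0, "wx": 0, "wy": 0, "wz": 0, "grip": -1}], force=90)

```text
t: 12.95
tool_pos: [0.5701, 0.1435, 0.0581]
orientation: [[-0.966, -0.258, 0.001], [-0.258, 0.966, 0.0], [-0.001, -0.0, -1.0]]
force: [0.8, 1.1, 1.8]
opening: 0.0207
gripper_force: 87.5
```

Emit:
servo_tool(targets=[{"dx": 0.38, "dy": 0, "dz": -0.32, "wx": 0, "wy": 0, "wz": 0, "grip": -1}, {"dx": 0.77, "dy": 0, "dz": -0.64, "wx": 0, "wy": 0, "wz": 0, "grip": -1}, {"dx": 0.77, "dy": 0, "dz": -0.64, "wx": 0, "wy": 0, "wz": 0, "grip": -1}, {"dx": 0.77, "dy": 0, "dz": -0.64, "wx": 0, "wy": 0, "wz": 0, "grip": -1}])

```text
t: 13.35
tool_pos: [0.5433, 0.1363, 0.0808]
orientation: [[-0.966, -0.258, 0.001], [-0.258, 0.966, 0.0], [-0.001, -0.0, -1.0]]
force: [3.3, 1.0, 0.4]
opening: 0.0205
gripper_force: 87.6
```

Emit:
servo_tool(targets=[{"dx": 0.77, "dy": 0, "dz": -0.64, "wx": 0, "wy": 0, "wz": 0, "grip": -1}, {"dx": 0.77, "dy": 0, "dz": -0.64, "wx": 0, "wy": 0, "wz": 0, "grip": -1}, {"dx": 0.77, "dy": 0, "dz": -0.64, "wx": 0, "wy": 0, "wz": 0, "grip": -1}, {"dx": 1.15, "dy": 0, "dz": -0.96, "wx": 0, "wy": 0, "wz": 0, "grip": -1}, {"dx": 1.15, "dy": 0, "dz": -0.96, "wx": 0, "wy": 0, "wz": 0, "grip": -1}, {"dx": 0, "dy": 0, "dz": -3, "wx": 0, "wy": 0, "wz": 0, "grip": -1}, {"dx": 0, "dy": 0, "dz": -4, "wx": 0, "wy": 0, "wz": 0, "grip": -1}, {"dx": 0, "dy": 0, "dz": -4, "wx": 0, "wy": 0, "wz": 0, "grip": -1}, {"dx": 0, "dy": 0, "dz": -2, "wx": 0, "wy": 0, "wz": 0, "grip": -1}, {"dx": 0, "dy": 0, "dz": 0, "wx": 0, "wy": 0, "wz": 0, "grip": -1}])

```text
t: 14.35
tool_pos: [0.4996, 0.1246, 0.251]
orientation: [[-0.966, -0.258, 0.004], [-0.258, 0.966, -0.0], [-0.004, -0.001, -1.0]]
force: [0.3, 0.1, -2.4]
opening: 0.0208
gripper_force: 88.1
```

```bash
python3 - <<'E'
from h import *; from cell import ctrl
s,c=wristcam(ctrl);t=ctrl.read_camera("top");d=ctrl.read_camera("side");pickle.dump((s,c,t,d),open("w8.pkl","wb"))
print(s["t"],s["tool_pos"],s["opening"],s["force"],s["torque"])
r=lambda a:cv2.resize(a[:,:,::-1],(400,300),interpolation=cv2.INTER_CUBIC)
cv2.imwrite("pics/q8.png",np.hstack([r(c["image"]),r(d["image"][120:330,150:430])]))
E
```

```text
14.35 [0.49955916 0.12455613 0.25103714] 0.020831804684746744 [ 0.26071352  0.08304303 -2.353635  ] [-0.01784509  0.03078359  0.01053693]
```

View pics/q8.png

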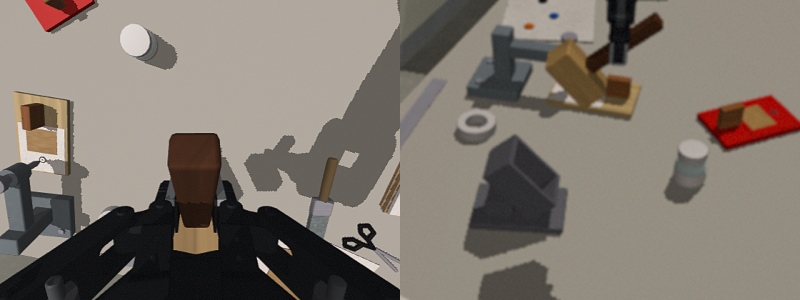

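The mallet is out and held. The wrist view shows the handle end at about (270,210) in the full frame, and the side crop shows the head clear above the empty holder. The picture budget is now used up, so I work from numbers. Next: yaw, level, and carry to a hover about 5 cm above the final height.

Emit:
servo_tool(targets=[{"dx": 0, "dy": 0, "dz": 0, "wx": 0, "wy": -6, "wz": 0, "grip": -1}, {"dx": 0, "dy": 0, "dz": 0, "wx": 0, "wy": -8, "wz": 0, "grip": -1}, {"dx": 0, "dy": 0, "dz": 0, "wx": 0, "wy": -8, "wz": 0, "grip": -1}, {"dx": 0, "dy": 0, "dz": 0, "wx": 0, "wy": -8, "wz": 0, "grip": -1}, {"dx": 0, "dy": 0, "dz": 0, "wx": 0, "wy": -7, "wz": 0, "grip": -1}, {"dx": 0, "dy": 0, "dz": 0, "wx": 0, "wy": -3, "wz": 0, "grip": -1}, {"dx": 0, "dy": 0, "dz": 0, "wx": 0, "wy": 0, "wz": 0, "grip": -1}])

```text
t: 15.2
tool_pos: [0.4972, 0.1245, 0.2458]
orientation: [[-0.743, -0.257, 0.618], [-0.197, 0.966, 0.166], [-0.639, 0.002, -0.769]]
force: [0.5, 0.3, -1.7]
opening: 0.021
gripper_force: 88.2
```

Emit:
servo_tool(targets=[{"dx": 0, "dy": 0, "dz": 0, "wx": 4, "wy": 0, "wz": 4.8, "grip": -1}, {"dx": 0, "dy": 0, "dz": 0, "wx": 4, "wy": 0, "wz": 4.8, "grip": -1}, {"dx": 0, "dy": 0, "dz": 0, "wx": 4, "wy": 0, "wz": 4.8, "grip": -1}, {"dx": 0, "dy": 0, "dz": 0, "wx": 4, "wy": 0, "wz": 4.8, "grip": -1}, {"dx": -1, "dy": -2, "dz": 1, "wx": 0, "wy": 0, "wz": 0, "grip": -1}, {"dx": -1.6, "dy": -3.2, "dz": 1.65, "wx": 0, "wy": 0, "wz": 0, "grip": -1}, {"dx": -1.6, "dy": -3.2, "dz": 1.65, "wx": 0, "wy": 0, "wz": 0, "grip": -1}, {"dx": -1.6, "dy": -3.2, "dz": 1.65, "wx": 0, "wy": 0, "wz": 0, "grip": -1}, {"dx": -1.6, "dy": -3.2, "dz": 1.65, "wx": 0, "wy": 0, "wz": 0, "grip": -1}, {"dx": -1.6, "dy": -3.2, "dz": 1.65, "wx": 0, "wy": 0, "wz": 0, "grip": -1}, {"dx": -1.6, "dy": -3.2, "dz": 1.65, "wx": 0, "wy": 0, "wz": 0, "grip": -1}, {"dx": -1.6, "dy": -2.5, "dz": 1.65, "wx": 0, "wy": 0, "wz": 0, "grip": -1}, {"dx": -0.5, "dy": -0.8, "dz": 0.4, "wx": 0, "wy": 0, "wz": 0, "grip": -1}, {"dx": 0, "dy": 0, "dz": 0, "wx": 0, "wy": 0, "wz": 0, "grip": -1}, {"dx": 0, "dy": 0, "dz": 0, "wx": 0, "wy": 0, "wz": 0, "grip": -1}])

```text
t: 16.7
tool_pos: [0.6618, -0.1309, 0.2257]
orientation: [[-0.774, 0.062, 0.63], [0.048, 0.998, -0.039], [-0.631, -0.0, -0.776]]
force: [0.3, 0.7, -2.6]
opening: 0.0207
gripper_force: 88.4
```

```bash
python3 - <<'E'
from h import *; from cell import ctrl
np.set_printoptions(precision=4,suppress=True)
s,c=wristcam(ctrl);t=ctrl.read_camera("top");d=ctrl.read_camera("side");pickle.dump((s,c,t,d),open("w9.pkl","wb"))
R=s["orientation"];p=s["tool_pos"];print(s["t"],p,R,s["q"].round(1),s["opening"])
a=np.radians(40);mx=R@[-np.cos(a),0,np.sin(a)];my=R[:,1];mz=np.cross(mx,my)
G=p-.056*R[:,2];H=G+.068*mx;print("mx",mx,"mz",mz,"G",G,"H",H)
for nm,cc in(("side",d),("top",t)):
    pr=lambda X:(lambda v:(v/v[2])[:2])(cc["K"]@(cc["R"]@X+cc["t"]))
    C=np.array([pr(H+mx*i*.02+my*j*.022+mz*k*.04) for i in(-1,1) for j in(-1,1) for k in(-1,1)])
    print(nm,"pred corners",C.round(1).tolist(),"handle end",pr(H-.132*mx))
    im=cc["image"];hsv=cv2.cvtColor(im,cv2.COLOR_RGB2HSV)
    x0,y0=(C.min(0)-12).astype(int);x1,y1=(C.max(0)+12).astype(int)
    m=np.zeros(im.shape[:2],np.uint8)
    m[y0:y1,x0:x1]=cv2.inRange(hsv,(8,75,60),(28,255,255))[y0:y1,x0:x1]
    cs,_=cv2.findContours(m,cv2.RETR_EXTERNAL,cv2.CHAIN_APPROX_NONE)
    k=max(cs,key=cv2.contourArea);h=cv2.convexHull(k)
    print(nm,"area",cv2.contourArea(k),"pred area",cv2.contourArea(cv2.convexHull(C.astype(np.float32))),"poly",cv2.approxPolyDP(h,2.,True)[:,0].tolist(),"predhull",cv2.convexHull(C.astype(np.float32))[:,0].round(1).tolist())
E
```

```text
16.7 [ 0.6618 -0.1309  0.2257] [[-0.7742  0.0619  0.6299]
 [ 0.0478  0.9981 -0.0394]
 [-0.6311 -0.0004 -0.7757]] [ -27.7   15.7   94.2   25.8   36.2 -130.5] 0.020720905039641323
mx [ 0.998  -0.0619 -0.0151] mz [ 0.0151 -0.0006  0.9999] G [ 0.6265 -0.1287  0.2691] H [ 0.6944 -0.1329  0.2681]
side pred corners [[265.5, 108.3], [265.2, 76.7], [257.9, 116.0], [257.3, 83.8], [250.6, 105.4], [249.7, 74.0], [242.7, 112.9], [241.3, 80.9]] handle end [306.584  104.9766]
side area 1738.0 pred area 882.8173646549694 poly [[276, 62], [276, 97], [257, 114], [245, 112], [229, 96], [229, 62]] predhull [[265.5, 108.30000305175781], [257.8999938964844, 116.0], [242.6999969482422, 112.9000015258789], [241.3000030517578, 80.9000015258789], [249.6999969482422, 74.0], [265.20001220703125, 76.69999694824219]]
top pred corners [[405.4, 130.9], [417.6, 113.5], [381.9, 129.5], [391.6, 111.9], [405.8, 111.2], [417.8, 91.8], [382.6, 109.8], [392.1, 90.4]] handle end [397.4568 181.9287]
top area 493.5 pred area 1194.6223360840231 poly [[392, 91], [414, 92], [415, 112], [392, 112]] predhull [[417.79998779296875, 91.80000305175781], [417.6000061035156, 113.5], [405.3999938964844, 130.89999389648438], [381.8999938964844, 129.5], [382.6000061035156, 109.80000305175781], [392.1000061035156, 90.4000015258789]]
```

The top view puts the head's upper face within about 2 mm of the prediction, so the grip offset is as assumed. I'll move in with 1 cm of extra height and re-measure there.

Emit:
servo_tool(targets=[{"dx": 0.7, "dy": -0.5, "dz": 0.2, "wx": 0, "wy": -0.4, "wz": 0, "grip": -1}, {"dx": 1.1, "dy": -0.7, "dz": 0.3, "wx": 0, "wy": -0.4, "wz": 0, "grip": -1}, {"dx": 1.1, "dy": -0.7, "dz": 0.3, "wx": 0, "wy": 0, "wz": 0, "grip": -1}, {"dx": 0.8, "dy": -0.4, "dz": 0.2, "wx": 0, "wy": 0, "wz": 0, "grip": -1}, {"dx": 0.3, "dy": -0.1, "dz": 0, "wx": 0, "wy": 0, "wz": 0, "grip": -1}, {"dx": 0, "dy": 0, "dz": 0, "wx": 0, "wy": 0, "wz": 0, "grip": -1}, {"dx": 0, "dy": 0, "dz": 0, "wx": 0, "wy": 0, "wz": 0, "grip": -1}])

```text
t: 17.55
tool_pos: [0.6367, -0.154, 0.1938]
orientation: [[-0.764, 0.062, 0.643], [0.047, 0.998, -0.041], [-0.644, -0.002, -0.765]]
force: [0.4, 0.9, -1.6]
opening: 0.0206
gripper_force: 88.4
```

```bash
cat > chk.py <<'E'
from h import *; from cell import ctrl
np.set_printoptions(precision=4,suppress=True)
s,c=wristcam(ctrl);t=ctrl.read_camera("top");d=ctrl.read_camera("side");pickle.dump((s,c,t,d),open("w10.pkl","wb"))
R=s["orientation"];p=s["tool_pos"];print(s["t"],p,R,s["opening"],np.abs(s["qd"]).max())
a=np.radians(40);mx=R@[-np.cos(a),0,np.sin(a)];my=R[:,1];mz=np.cross(mx,my)
G=p-.056*R[:,2];H=G+.068*mx;print("mx",mx,"my",my,"mz",mz,"H",H)
for nm,cc in(("side",d),("top",t)):
    pr=lambda X:(lambda v:(v/v[2])[:2])(cc["K"]@(cc["R"]@X+cc["t"]))
    C=np.array([pr(H+mx*i*.02+my*j*.022+mz*k*.04) for i in(-1,1) for j in(-1,1) for k in(-1,1)])
    print(nm,"pred",[(q,C[i].round(1).tolist()) for i,q in enumerate(["---","--+","-+-","-++","+--","+-+","++-","+++"])],"hend",pr(H-.132*mx))
    im=cc["image"];hsv=cv2.cvtColor(im,cv2.COLOR_RGB2HSV)
    x0,y0=(C.min(0)-8).astype(int);x1,y1=(C.max(0)+8).astype(int)
    m=np.zeros(im.shape[:2],np.uint8)
    m[y0:y1,x0:x1]=cv2.inRange(hsv,(8,75,40),(28,255,255))[y0:y1,x0:x1]
    k=max(cv2.findContours(m,cv2.RETR_EXTERNAL,cv2.CHAIN_APPROX_NONE)[0],key=cv2.contourArea);h=cv2.convexHull(k)
    print(nm,"area",cv2.contourArea(k),"poly",cv2.approxPolyDP(h,1.5,True)[:,0].tolist())
    for y in range(y0,y1,5): print(y,x0,im[y,x0:x1:3].astype(int).sum(1).tolist(),hsv[y,(x0+x1)//2].tolist(),hsv[y,x0].tolist())
E
python3 chk.py
```

```text
17.55 [ 0.6367 -0.154   0.1938] [[-0.7636  0.0623  0.6427]
 [ 0.0467  0.9981 -0.0413]
 [-0.644  -0.0015 -0.765 ]] 0.020553080133969497 0.2267669082497816
mx [ 0.9981 -0.0623  0.0016] my [ 0.0623  0.9981 -0.0015] mz [-0.0015  0.0016  1.    ] H [ 0.6686 -0.1559  0.2368]
side pred [('---', [278.2, 117.7]), ('--+', [279.0, 87.5]), ('-+-', [271.1, 125.5]), ('-++', [271.6, 94.7]), ('+--', [263.5, 114.5]), ('+-+', [263.6, 84.4]), ('++-', [256.1, 122.1]), ('+++', [255.9, 91.5])] hend [319.201  115.9059]
side area 711.5 poly [[263, 86], [277, 88], [285, 104], [285, 110], [269, 124], [257, 120], [257, 92]]
76 247 [275, 274, 283, 278, 281, 289, 290, 293, 291, 295, 298, 293, 292] [18, 137, 127] [17, 134, 122]
81 247 [281, 280, 283, 364, 414, 389, 370, 333, 299, 279, 275, 268, 278] [18, 71, 140] [18, 140, 126]
86 247 [253, 301, 420, 423, 425, 388, 374, 394, 403, 418, 421, 428, 428] [18, 97, 153] [16, 140, 115]
91 247 [390, 431, 429, 409, 371, 348, 354, 350, 348, 311, 237, 428, 427] [18, 145, 162] [18, 47, 142]
96 247 [427, 429, 426, 343, 201, 219, 200, 209, 197, 171, 230, 430, 430] [18, 141, 92] 
[... 1756 characters left out ...]
336, 331, 325, 298, 290, 312, 394, 394, 397] [16, 109, 143] [103, 19, 92]
133 382 [249, 267, 272, 208, 117, 110, 122, 190, 186, 202, 213, 208, 221, 256, 293, 398, 397, 398] [17, 111, 83] [105, 18, 86]
138 382 [190, 267, 268, 174, 117, 128, 134, 139, 133, 128, 125, 114, 130, 336, 393, 398, 392, 396] [18, 114, 56] [100, 23, 66]
143 382 [122, 269, 272, 173, 123, 122, 113, 90, 118, 118, 121, 150, 394, 394, 396, 394, 394, 394] [11, 149, 58] [100, 18, 42]
148 382 [87, 156, 214, 329, 333, 342, 223, 91, 107, 115, 112, 394, 393, 399, 396, 396, 390, 396] [10, 149, 60] [105, 33, 31]
153 382 [123, 156, 185, 336, 338, 349, 232, 99, 114, 115, 114, 395, 396, 396, 395, 394, 394, 394] [8, 145, 60] [0, 0, 41]
```

```bash
cat > lvl.py <<'E'
from h import *
np.set_printoptions(precision=4,suppress=True)
s,c,t,d=pickle.load(open("w10.pkl","rb"))
R=s["orientation"];p=s["tool_pos"];a=np.radians(40);mx=R@[-np.cos(a),0,np.sin(a)];my=R[:,1]
hx=np.r_[mx[:2],0]/np.linalg.norm(mx[:2]);n=np.r_[-hx[1],hx[0],0]
H=p-.056*R[:,2]+.068*mx;O=H+.022*n
g=d["image"].astype(float).sum(2)
pr=lambda X:(lambda v:(v/v[2])[:2])(d["K"]@(d["R"]@X+d["t"]))
def pl(uv):
    o,v=ray(d,uv);X=o+v*(n@(O-o))/(n@v)-O;return X@hx,X[2]
def cross(v,i0,step,lev):  # walk from inside the dark face outward
    i=i0
    while v[i+step]<lev:i+=step
    return i+step*(lev-v[i])/(v[i+step]-v[i])
F=lambda x,z:pr(O+hx*x+[0,0,z])
cx,cy=F(.0,0).round().astype(int);left,bot,top=[],[],[]
for f in np.arange(-.8,.81,.08):
    y=int(round(F(.02,.04*f)[1]));i=cross(g[y],cx,-1,(g[y,cx]+g[y,cx-14])/2);left.append(pl((i,y)))
for f in np.arange(-.5,.81,.12):
    x=int(round(F(.02*f,-.04)[0]));b=F(.02*f,-.04)[1];yy=int(b)-6
    i=cross(g[:,x],yy,1,(g[yy,x]+g[int(b)+5,x])/2);bot.append(pl((x,i)))
    tt=F(.02*f,.04)[1];yy=int(tt)+6
    i=cross(g[:,x],yy,-1,(g[yy,x]+g[int(tt)-3,x])/2);top.append(pl((x,i)))
left,bot,top=map(np.array,(left,bot,top))
for nm,q,k in(("front",left,1),("bottom",bot,0),("top",top,0)):
    f=np.polyfit(q[:,k],q[:,1-k],1);print(nm,"at",np.median(q[:,1-k])*1e3,"slope deg",np.degrees(np.arctan(f[0])),"resid mm",1e3*np.std(q[:,1-k]-np.polyval(f,q[:,k])))
print("mx tilt by joints",np.degrees(np.arcsin(mx[2])),"H",H)
E
python3 lvl.py
```

```text
** On entry to DLASCL parameter number  4 had an illegal value
 ** On entry to DLASCL parameter number  4 had an illegal value
 ** On entry to DLASCL parameter number  4 had an illegal value
 ** On entry to DLASCL parameter number  4 had an illegal value
 ** On entry to DLASCL parameter number  5 had an illegal value
 ** On entry to DLASCL parameter number  4 had an illegal valuelvl.py:14: RuntimeWarning: divide by zero encountered in scalar divide
  return i+step*(lev-v[i])/(v[i+step]-v[i])
h.py:3: RuntimeWarning: invalid value encountered in matmul
  d=np.linalg.inv(c["K"])@np.array([uv[0],uv[1],1.])
Traceback (most recent call last):
  File "lvl.py", line 26, in <module>
    f=np.polyfit(q[:,k],q[:,1-k],1);print(nm,"at",np.median(q[:,1-k])*1e3,"slope deg",np.degrees(np.arctan(f[0])),"resid mm",1e3*np.std(q[:,1-k]-np.polyval(f,q[:,k])))
numpy.linalg.LinAlgError: SVD did not converge in Linear Least Squares
```

```bash
python3 - <<'E'
s=open("lvl.py").read()
s=s.replace("    i=i0\n","    i=i0\n    if not v[i]<250<lev: return np.nan\n")
s=s.replace("left,bot,top=map(np.array,(left,bot,top))","left,bot,top=[np.array([r for r in q if np.isfinite(r).all()]) for q in(left,bot,top)]\nfor q in(left,bot,top):print((q*1e3).round(1).tolist())")
s=s.replace("def pl(uv):","def pl(uv):\n    if not np.isfinite(uv).all(): return np.nan,np.nan")
open("lvl.py","w").write(s)
E
python3 lvl.py
```

```text
[[17.5, -28.2], [18.7, -25.8], [19.1, -23.2], [19.1, -17.9], [19.3, -15.3], [19.5, -12.7], [19.4, -10.0], [19.2, -7.3], [19.2, -2.1], [19.4, 0.5], [19.4, 3.1], [19.5, 5.7], [19.2, 10.9], [19.3, 13.5], [19.3, 16.0], [19.1, 18.6], [19.2, 23.7], [19.2, 26.3], [19.4, 28.8], [19.3, 31.3]]
[[-9.0, -38.6], [-6.4, -38.6], [-6.4, -38.6], [-3.7, -38.8], [-1.1, -38.6], [1.6, -38.4], [4.3, -38.4], [6.9, -38.7], [9.6, -38.6], [12.3, -38.7], [15.0, -38.6]]
[[-8.4, 38.6], [-5.8, 38.2], [-5.8, 38.2], [-3.3, 38.5], [-0.7, 38.6], [1.8, 38.3], [4.4, 37.9], [6.9, 38.0], [9.5, 38.5], [12.1, 38.9], [14.6, 39.3]]
front at 19.251837913185486 slope deg 0.6077029061221697 resid mm 0.3666856868300283
bottom at -38.597688681590355 slope deg 0.08146328434451432 resid mm 0.10103049641879377
top at 38.515856103070675 slope deg 1.3571045500150245 resid mm 0.3616126505595912
mx tilt by joints 0.09365331222843633 H [ 0.6686 -0.1559  0.2368]
```

The side view confirms the head is level within about 0.1° (bottom edge) and centred within 1 mm of the prediction, directly over the punch. Now down 12 mm.

Emit:
servo_tool(targets=[{"dx": 0.4, "dy": 0, "dz": 0.5, "wx": 0, "wy": 0, "wz": 0, "grip": -1}, {"dx": 0.4, "dy": 0, "dz": 0.4, "wx": 0, "wy": 0, "wz": 0, "grip": -1}, {"dx": 0, "dy": 0, "dz": 0, "wx": 0, "wy": 0, "wz": 0, "grip": -1}, {"dx": 0, "dy": 0, "dz": 0, "wx": 0, "wy": 0, "wz": 0, "grip": -1}, {"dx": 0, "dy": 0, "dz": 0, "wx": 0, "wy": 0, "wz": 0, "grip": -1}, {"dx": 0, "dy": 0, "dz": 0, "wx": 0, "wy": 0, "wz": 0, "grip": -1}, {"dx": 0, "dy": 0, "dz": 0, "wx": 0, "wy": 0, "wz": 0, "grip": -1}])

```text
t: 18.4
tool_pos: [0.6362, -0.1544, 0.1813]
orientation: [[-0.764, 0.063, 0.642], [0.047, 0.998, -0.041], [-0.644, -0.001, -0.765]]
force: [-0.0, 1.0, -2.6]
opening: 0.0206
gripper_force: 88.4
```

```bash
python3 chk.py | head -12; python3 lvl.py | tail -4
```

```text
18.4 [ 0.6362 -0.1544  0.1813] [[-0.7639  0.0627  0.6423]
 [ 0.0471  0.998  -0.0413]
 [-0.6436 -0.0013 -0.7654]] 0.020577621529222934 0.16044041787135094
mx [ 0.998  -0.0627  0.0011] my [ 0.0627  0.998  -0.0013] mz [-0.001   0.0014  1.    ] H [ 0.6681 -0.1563  0.2242]
side pred [('---', [278.4, 122.2]), ('--+', [279.1, 92.3]), ('-+-', [271.3, 130.0]), ('-++', [271.8, 99.6]), ('+--', [263.8, 119.0]), ('+-+', [263.9, 89.3]), ('++-', [256.4, 126.7]), ('+++', [256.2, 96.4])] hend [319.0571 120.6877]
side area 714.5 poly [[263, 91], [277, 93], [286, 110], [286, 115], [271, 128], [258, 125], [257, 97]]
81 248 [291, 293, 290, 401, 414, 382, 366, 323, 290, 277, 273, 271, 271] [17, 76, 135] [18, 131, 128]
86 248 [259, 349, 425, 425, 434, 424, 428, 425, 429, 424, 430, 428, 434] [16, 32, 152] [17, 136, 116]
91 248 [420, 432, 427, 421, 421, 370, 373, 388, 405, 422, 435, 432, 424] [18, 95, 153] [20, 34, 149]
96 248 [423, 435, 424, 383, 373, 354, 361, 352, 351, 263, 333, 424, 430] [18, 140, 162] [20, 34, 150]
101 248 [432, 427, 426, 245, 206, 212, 197, 208, 192, 162, 347, 434, 424] [18, 144, 90] [20, 33, 153]
106 248 [500, 498, 492, 263, 206, 205, 202, 201, 178, 154, 342, 445, 449] [17, 136, 92] [13, 26, 176]
front at 19.564427180147252 slope deg 1.1368069768693323 resid mm 0.47889656694657284
bottom at -38.558499367381174 slope deg 3.2981383309865446 resid mm 0.5120397126607951
top at 38.52592086817272 slope deg 0.36732779843875835 resid mm 0.3162802669765832
mx tilt by joints 0.06175752464613806 H [ 0.6681 -0.1563  0.2242]
```

```bash
python3 -c "
from cell import ctrl
print(ctrl.sign_off())"
```

```text
the job is handed in; nothing more can be done
None
```

I handed the job in at 18.4 s: by my measurements the ringed spot is within about 1 mm of the punch tip, and the mallet is held level and centred over the cap with about 59 mm of air; no verdict came back.

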